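# Half-open exposure shutter

### The arm

A 7-joint arm with a two-finger parallel gripper is mounted at the origin on the work surface. World frame = base frame: x ahead of the robot, y to its left, z up, the work surface at z = 0. Lengths are in m, angles in rad, forces in N, time in s.
With the tool pointing down it reaches from about 0.425 to 0.875 m from the base axis. Payload 4.7 kg.
Tool frame: the origin (TCP) lies on the centre line of the jaws, within the pads' length; the fingertips stand 14 mm ahead of it and the grasp point (between the pads) lies 5 mm behind it; z points along the fingers, y is the direction in which the jaws open and shut (so a half turn about z gives the same grasp; the last joint's range is limited). The gripper opens to 87 mm and grips with 3 to 60 N. Pads are 19 mm wide; open, the fingers measure 117 mm over their backs; the gripper's body (75 mm by 190 mm) begins 51 mm behind the grasp point.
Start: joints at [0.014, 0.321, -0.07, 1.45, 0.023, 1.371, -0.057], TCP at [0.65, -0, 0.237] pointing down, gripper open.
Joint ranges: [-2.86, 2.86], [-0.3, 2.09], [-1.38, 1.24], [0.06, 2.45], [-1.56, 4.7], [0.09, 2.05], [-2.69, 2.69]. Speed limits (rad/s): [2.57, 2.57, 3.14, 3.14, 3.14, 3.14, 3.14].

### API

Orientations are given as a rotation vector (axis times angle).
In Python, from bench import ctrl, optics, models gives the robot as it stands. The module is installed in compiled form; this text tells all that it offers.
- The arm moves only by the tool arm_command, never from a script. Its argument "motion" is a list of rows, each a list of 3 entries, a list of its own where there are three numbers: the shift along the tool's x, y, z in mm, then the turn, a rotation vector about the tool's x, y, z in degrees, then the closure, from 0 (fully open) to 1 (shut). In form: [[[x, y, z], [ax, ay, az], claw], ...]. A call has 1 to 8 rows; each row shifts and turns the commanded pose from where the row before left it, along the tool's axes as they then stand; what a row does not reach is not made up. A row lasts 1/12 s, in which the tool goes at most 41.7 mm and 7.16 degrees, less where a joint would pass 70% of its speed; a pose out of reach is approached as far as the arm can. A call with a gripper value outside its range is refused whole. The fingers move at their own pace and stop on an object; "force" is the grip in N (left out, the last holds). Time passes only in rows, so rows that do not move let the fingers close. It gives the time, the measured TCP pose, the force and the opening at its end, in the units of the state.
- ctrl.get_state(): the state, without advancing time (a new reading comes with each control period).
- optics.get_image(name): name is "scene" or "side" or "wrist"; returns (picture, depth): 384x512x3 uint8, blue, green, red; 384x512 float32, m along the optical axis (not along the pixel's ray), 0 where there is no reading.
- optics.camera_model(name): a dict with "fovy" (degrees; the focal length in pixels is half the picture's height over the tangent of half this angle, whatever the lens; pixels are square), "cx", "cy" (the principal point, pixels), "rvec" (rotation vector, rad) and "tvec" (3), from world to camera coordinates, as OpenCV has them; the wrist camera has in their place "mount" (4x4, takes a point from camera to tool coordinates, whose origin is the TCP and whose axes are the flange's). Camera axes: x right, y down, z forward; pixel columns grow to the right and rows downward; lengths in m; the calibration is good to about 2 mm. A picture is of the moment at which its call begins: read the wrist's pose just before it. camera_model takes no time and is no camera call.
- ctrl.close_job(): hands the job in, once; it reports no verdict.
Trained networks look in the newest picture that a camera, given by its name, has taken for a name from the list of things; names that differ only in an ending like _2 or _b are one class to them, and where a whole thing is asked for, a point or a joint stands for the part that bears it (a point fixed in the world has none). Each returns a list of dicts, best first, with "conf" (0 to 1); they miss things now and then, are a little off and sometimes report something else, mostly with a low value. They report only what shows in the picture. A call takes as long as a camera call. They do not tell look-alikes from the thing itself.
- models.search_frame(camera, target): "location" ([x, y, z] in m, in the coordinates of the camera as it stood for that picture, good to about 4 mm: the middle of the surface that is visible of it).
- models.silhouettes(camera, target): "pixels" (384x512 bool, what is visible of it).
The state is a dict: "time": time; "joint_positions": joint angles; "qd": joint speeds; "joint_torque": joint torques, N m; "position": TCP position; "tool_rot": TCP orientation; "ft_force": force on the tool from outside, world axes, zero at the start; "torque": the same for the moment, N m; "grip_width": opening from 0.0 (shut) to 1.0 (fully open).
Only numpy, scipy, OpenCV 4.12 (cv2) and the standard library are available. Lean on these libraries where they do the work, as an engineer would, in place of code of your own. Each camera call takes 0.05 s, during which the arm holds its last target.

### The job

Set the lamp dimmer first: slide its fader grip along the slot until it is level with the little metal pointer beside the slot, keeping the exposure unit's shutter shut meanwhile. Then slide the sprung shutter by its upright tab to half open, with its edge at the two half-way ribs so that one row of three wells is uncovered and the other covered, and never more than three quarters open. Leave the other things on the bench where they are, and finish while still holding the shutter half open with the gripper: it springs shut if let go.

Things in the scene. Friction and masses are not known exactly. Their poses are not given: they have to be found in the camera images.
- unit: Exposure unit: fixed box 220 mm (own x) by 172 mm, pale deck 45 mm high, aluminium rails 54 mm high along own x, 78 mm either side of the middle. Origin: centre of its underside. Deck window, 84 mm along own x, centred at own x = -54 mm, over six wells (two rows of three, rows along own y). Two black half-way ribs, 60 mm high, on the rails at own x = -54 mm.
- shutter (a joint): Shutter opening in m along the unit's own +x: 0 = shut (at the start), 0.042 = half, 0.084 = fully open. Dark steel plate 86 mm (own x) by 140 mm, top 49.5 mm above the table; its -x edge uncovers the window. A spring always pushes it shut: 2.8 N when shut, 7.4 N at half, 12 N fully open (110 N/m); friction about 0.5 N.
- shutter_grip (a point): Centre of the upright aluminium tab in the middle of the shutter plate: 12 mm thick along the unit's own x, 30 mm wide along own y, reaching up to 91.5 mm above the table (this point at 71.5 mm); its foot, 24 x 40 mm, tops out at 53.5 mm. Moves with the shutter along the unit's own +x; axes as the unit's.
- dimmer: Lamp dimmer, a fixed white box 90 mm (own x) by 200 mm (own y) and 50 mm high with a slot along its own y in the top. Origin: centre of its underside.
- fader (a joint): Position of the fader in m along the dimmer's own +y: 0 = end stop, 0.11 = other end stop. No spring; friction about 1.5 N; it stays where it is left.
- fader_grip (a point): Centre of the black fader grip: 24 mm along the dimmer's own x, 14 mm along own y, 36 mm tall, from 56 to 92 mm above the table (this point at 74 mm). It moves along the dimmer's own y; axes as the dimmer's.
- pointer_tip (a point): Tip of the small fixed aluminium pointer clipped over the dimmer's +x edge, pointing at the slot, 21 mm from the slot's middle line, 4 mm tall on the dimmer's top (54 mm above the table). Its axes are the dimmer's. The fader is set when its centre has the same own-y position as this tip.
There are look-alikes about, which are no part of the job. Leave any green or yellow look-alike of the dimmer alone.

How it is judged:
On the way, in this order (a step that is already met when the one before it is completed fails the run):
1. the fader is level with the pointer (within 5 mm) while the shutter is still shut (y of fader_grip in the frame of pointer_tip between -0.005 and 0.005 m and value of joint shutter below 0.008 m), for 0.2 s.
2. the shutter is held half open by the gripper (value of joint shutter between 0.035 and 0.049 m and contact force between the fingers and shutter above 3 N), for 0.5 s.
At the end, for the whole second after the job is handed in: The fader is level with the pointer within 5 mm; the shutter stands still at 42 mm (half open) within 7 mm, held there by the gripper's fingers (more than 3 N on it) until the end (all of step 2 and y of fader_grip in the frame of pointer_tip between -0.005 and 0.005 m and velocity of joint shutter between -0.01 and 0.01 m/s); the arm keeps its last pose, push and grip.
It fails at once if the shutter is opened more than three quarters (63 mm) (value of joint shutter above 0.064 m).
It fails at once if the shutter is opened (over 12 mm) while the fader is not at the pointer (value of joint shutter above 0.012 m and not (y of fader_grip in the frame of pointer_tip between -0.008 and 0.008 m)).
It fails at once if another thing on the bench is moved by more than 20 mm (distance of any of bottle, jar, dish, spare_plate, skin_model, forceps, marker from where it was at the start of the episode above 0.02 m).
It also fails if it takes over 58 s, if anything falls off the work surface, if the arm or the gripper's body presses on something with over 40 N, if the wrist force passes 120 N, or if a joint passes its speed limit or range.

## Working session

There is one attempt and no reset: what is moved stays moved. The work goes in short steps, Python scripts to look and compute and a tool call to move; the robot and the scene stay as the last step left them, time stands still between calls to the robot, and variables do not carry over. Pictures are saved under pics/ and viewed, and the job is handed in when it is done.

Besides the shell and the picture viewer there is one more tool, called after "Request:" as a command line: name --argument value ..., lists and objects as JSON in quotes. arm_command: Moves the arm, as the interface text tells. Its arguments: {"type":"object","properties":{"motion":{"type":"array","items":{"type":"array"}},"force":{"type":"number"}},"required":["motion"]}

```bash
mkdir -p pics
cat > h.py <<'E'
import numpy as np,cv2
from bench import ctrl,optics,models
def model(n,st=None):
    m=optics.camera_model(n);f=192/np.tan(np.radians(m['fovy'])/2)
    if 'mount' in m:
        st=st or ctrl.get_state()
        T=np.eye(4);T[:3,:3]=cv2.Rodrigues(np.array(st['tool_rot'],float))[0];T[:3,3]=st['position']
        T=T@np.array(m['mount'])
    else:
        R=cv2.Rodrigues(np.array(m['rvec'],float))[0];T=np.eye(4);T[:3,:3]=R.T;T[:3,3]=-R.T@np.array(m['tvec']).ravel()
    return f,m['cx'],m['cy'],T
def cloud(d,M):
    f,cx,cy,T=M;v,u=np.mgrid[:384,:512]
    P=np.stack([(u-cx)/f*d,(v-cy)/f*d,d],-1)
    return P@T[:3,:3].T+T[:3,3]
def ray(u,v,z,M):
    f,cx,cy,T=M;r=T[:3,:3]@np.array([(u-cx)/f,(v-cy)/f,1]);return T[:3,3]+r*(z-T[2,3])/r[2]
def w(p,M): return M[3][:3,:3]@np.array(p)+M[3][:3,3]
E
python3 - <<'E'
from h import *
print(ctrl.get_state()); 
for n in ['scene','side','wrist']:
    print(optics.camera_model(n))
    M=model(n);p,d=optics.get_image(n);cv2.imwrite(f'pics/{n}0.png',p);np.savez(f'{n}0',p=p,d=d,T=M[3])
    if n!='wrist':
      for t in ['unit','shutter_grip','dimmer','fader_grip','pointer_tip']:
        try:print(n,t,[(round(r['conf'],2),w(r['location'],M).round(3)) for r in models.search_frame(n,t)])
        except Exception as e: print(t,e)
E
```

```text
{'time': 0.0, 'joint_positions': array([ 0.01411114,  0.32184404, -0.07011844,  1.45166071,  0.02260261,
        1.37080016, -0.05689445]), 'qd': array([ 0.00048396, -0.00132869, -0.00034948,  0.00136448,  0.00013215,
        0.00011752,  0.00238157]), 'joint_torque': array([-2.58547143e-04, -4.91284704e+01, -4.03903294e-01, -3.12526345e+01,
       -6.40594075e-02,  4.37659642e-02,  1.61017233e-04]), 'position': array([ 6.49476600e-01, -3.58642675e-05,  2.35455266e-01]), 'tool_rot': array([-2.220461  , -2.22058796,  0.00223386]), 'ft_force': array([-1.1285251 ,  0.53883458, -0.34073562]), 'torque': array([-0.02657885,  0.00110676, -0.00807408]), 'grip_width': 0.9995710142917857}
{'fovy': 50.367144829554576, 'cx': 253.21445636298296, 'cy': 185.93118228367956, 'rvec': array([ 0.65127587,  2.49158897, -1.30804413]), 'tvec': array([ 0.41916835, -0.0975896 ,  1.23121405])}
scene unit [(0.75, array([ 0.603, -0.169,  0.047]))]
scene shutter_grip [(0.64, array([ 0.543, -0.215,  0.055]))]
scene dimmer [(0.8, array([0.689, 0.391, 0.049])), (0.75, array([0.337, 0.379, 0.053])), (0.74, array([0.
[... 519 characters left out ...]
y([ 0.538, -0.23 ,  0.048]))]
side dimmer [(0.92, array([0.501, 0.14 , 0.051])), (0.88, array([0.319, 0.296, 0.053])), (0.62, array([0.684, 0.316, 0.045]))]
side fader_grip [(0.57, array([0.698, 0.311, 0.079])), (0.51, array([0.506, 0.142, 0.084]))]
side pointer_tip []
{'fovy': 60.010645029676894, 'cx': 258.4008958849001, 'cy': 193.99183805293734, 'mount': array([[-9.78343329e-04, -9.69937976e-01, -2.43350294e-01,
         6.56116526e-02],
       [ 9.99999413e-01, -8.35826995e-04, -6.88893398e-04,
        -5.09960929e-04],
       [ 4.64785123e-04, -2.43350825e-01,  9.69938225e-01,
        -1.48450436e-01],
       [ 0.00000000e+00,  0.00000000e+00,  0.00000000e+00,
         1.00000000e+00]])}
```

View pics/scene0.png

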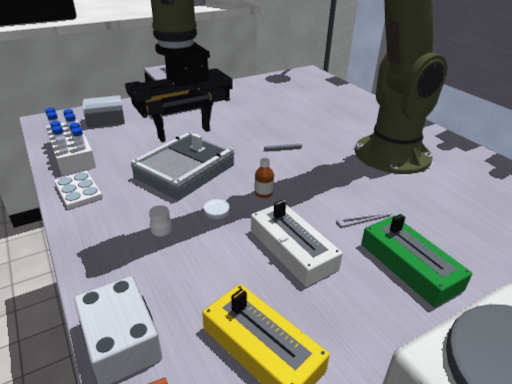

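View pics/side0.png

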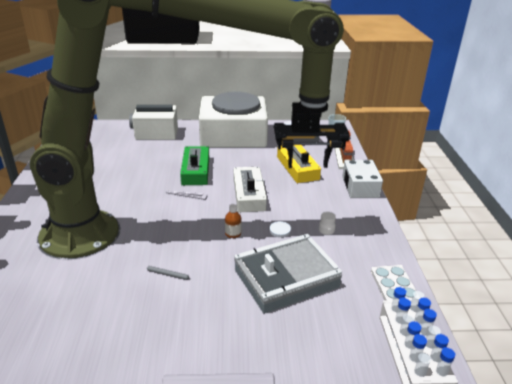

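Run:
```python
from h import *
a=np.load('scene0.npz')['p'];b=np.load('side0.npz')['p']
z=lambda i,x,y,w,h,s:cv2.resize(i[y:y+h,x:x+w],None,fx=s,fy=s,interpolation=cv2.INTER_CUBIC)
A=z(a,240,195,110,90,3.6);B=z(a,125,125,110,75,3.6)
C=z(b,220,155,60,60,5);D=z(b,225,225,130,90,3)
def st(l,W=790,H=330):
    o=np.zeros((H,W,3),np.uint8);x=0
    for i in l:o[:i.shape[0],x:x+i.shape[1]]=i[:H,:W-x];x+=i.shape[1]
    return o
cv2.imwrite('pics/zoom0.png',np.vstack([st([A,B[:, :394]],H=326),st([C[:270],D],H=272)]))
for n in ['scene','side']:
    M=model(n);d=np.load(n+'0.npz')['d'];C=cloud(d,M)
    optics.get_image(n)
    for t in ['dimmer','unit']:
        for r in models.silhouettes(n,t):
            Q=C[r['pixels']&(d>0)];k=(Q[:,2]>(.044 if t=='dimmer' else .04))&(Q[:,2]<(.054 if t=='dimmer' else .056));Q=Q[k].astype(np.float32)
            if len(Q)>50: print(n,t,round(r['conf'],2),len(Q),cv2.minAreaRect(Q[:,:2]),np.median(Q[:,2]))
```

```text
Traceback (most recent call last):
cv2.error: OpenCV(4.12.0) /io/opencv/modules/imgproc/src/convhull.cpp:143: error: (-215:Assertion failed) total >= 0 && (depth == CV_32F || depth == CV_32S) in function 'convexHull'
```

View pics/zoom0.png

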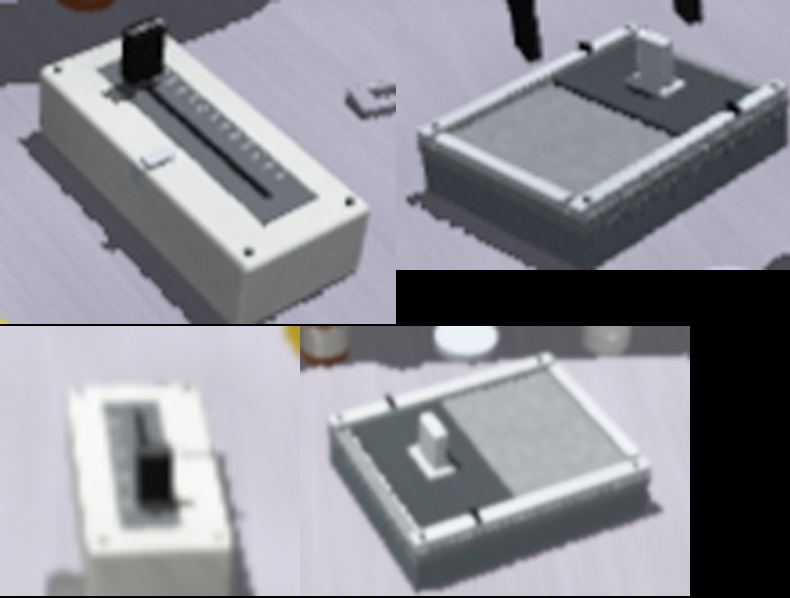

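The scene view shows the white dimmer's fader at about (279,210) and its pointer at (283,239). The unit's tab is at about (197,143), with the ribs at (179,138) and (220,154). The shutter therefore sits at the robot-side end.

Run:
```python
from h import *
for n in ['scene','side']:
    M=model(n);p,d=optics.get_image(n);C=cloud(d,M)
    for t in ['dimmer','unit','shutter_grip','fader_grip']:
        for r in models.silhouettes(n,t):
            Q=C[r['pixels']&(d>0)];lo,hi={'dimmer':(.044,.054),'unit':(.04,.057),'shutter_grip':(.065,.1),'fader_grip':(.058,.1)}[t]
            Q=np.ascontiguousarray(Q[(Q[:,2]>lo)&(Q[:,2]<hi)].astype(np.float32))
            if len(Q)>10: print(n,t,round(r['conf'],2),len(Q),[np.round(x,3) for x in cv2.minAreaRect(np.ascontiguousarray(Q[:,:2]))],np.median(Q,0).round(3),Q[:,2].max())
M=model('scene')
# points from zoom: 
for nm,u,v,z in [('ptr tip',240+172/3.6,195+153/3.6,.054),('ptr base',240+143/3.6,195+163/3.6,.054),('fader topcentre',240+143/3.6,195+25/3.6,.092),('slot far end',240+268/3.6,195+196/3.6,.05),
  ('c1',240+55/3.6,195+70/3.6,.05),('c2',240+248/3.6,195+252/3.6,.05),('c3',240+350/3.6,195+201/3.6,.05),('c4',240+163/3.6,195+20/3.6,.05),
  ('rib1',125+188/3.6,125+47/3.6,.058),('rib2',125+338/3.6,125+105/3.6,.058),('tabtop',125+262/3.6,125+40/3.6,.0915),
  ('uA',125+32/3.6,125+132/3.6,.054),('uB',125+187/3.6,125+203/3.6,.054),('uC',125+385/3.6,125+88/3.6,.054),('uD',125+233/3.6,125+32/3.6,.054)]:
  print(nm,ray(u,v,z,M).round(3))
M=model('side')
for nm,u,v,z in [('rib1',225+91/3,225+75/3,.058),('rib2',225+175/3,225+190/3,.058),('tabtop',225+132/3,225+90/3,.0915)]:
  print('side',nm,ray(u,v,z,M).round(3))
```

```text
scene dimmer 0.71 2667 [array([0.501, 0.202]), array([0.094, 0.2  ]), np.float64(4.233)] [0.506 0.224 0.051] 0.05399304
scene dimmer 0.69 5738 [array([0.681, 0.377]), array([0.09 , 0.199]), np.float64(15.563)] [0.682 0.394 0.051] 0.053985663
scene dimmer 0.61 3122 [array([0.317, 0.359]), array([0.091, 0.199]), np.float64(0.371)] [0.325 0.379 0.051] 0.053972088
scene unit 0.88 2876 [array([ 0.584, -0.201]), array([0.224, 0.176]), np.float64(23.123)] [ 0.6   -0.188  0.049] 0.056993168
scene shutter_grip 0.84 99 [array([ 0.537, -0.22 ]), array([0.014, 0.03 ]), np.float64(26.971)] [ 0.538 -0.218  0.08 ] 0.094403
scene fader_grip 0.59 205 [array([0.317, 0.304]), array([0.027, 0.015]), np.float64(4.485)] [0.323 0.308 0.08 ] 0.094797
scene fader_grip 0.57 191 [array([0.504, 0.148]), array([0.024, 0.015]), np.float64(3.646)] [0.507 0.152 0.081] 0.095091
scene fader_grip 0.54 261 [array([0.696, 0.324]), array([0.023, 0.014]), np.float64(14.976)] [0.699 0.328 0.084] 0.09657255
scene fader_grip 0.28 191 [array([0.504, 0.148]), array([0.025, 0.014]), np.float64(0.211)] [0.507 0.152 0.081] 0.0950
[... 658 characters left out ...]
y([0.015, 0.022]), np.float64(78.211)] [0.316 0.298 0.081] 0.094501965
side fader_grip 0.48 69 [array([0.696, 0.322]), array([0.023, 0.025]), np.float64(6.088)] [0.695 0.318 0.079] 0.09792302
ptr tip [0.525 0.213 0.054]
ptr base [0.544 0.212 0.054]
fader topcentre [0.503 0.145 0.092]
slot far end [0.495 0.264 0.05 ]
c1 [0.542 0.112 0.05 ]
c2 [0.53  0.294 0.05 ]
c3 [0.458 0.289 0.05 ]
c4 [0.456 0.1   0.05 ]
rib1 [ 0.568 -0.291  0.058]
rib2 [ 0.503 -0.152  0.058]
tabtop [ 0.535 -0.214  0.092]
uA [ 0.712 -0.228  0.054]
uB [ 0.648 -0.087  0.054]
uC [ 0.457 -0.165  0.054]
uD [ 0.524 -0.306  0.054]
side rib1 [ 0.507 -0.154  0.058]
side rib2 [ 0.568 -0.298  0.058]
side tabtop [ 0.538 -0.215  0.092]
```

Request:
arm_command --motion '[[[25, -24, 0], [0, 0, 0], 0], [[25, -24, 0], [0, 0, 0], 0], [[25, -24, 0], [0, 0, 0], 0], [[25, -24, 0], [0, 0, 0], 0], [[24, -24, 0], [0, 0, 0], 0], [[24, -25, 0], [0, 0, 0], 0], [[0, 0, 0], [0, 0, -4.2], 0.2], [[0, 0, 0], [0, 0, 0], 0.2]]'

```text
time: 1.92
position: [0.5038, 0.15, 0.2372]
tool_rot: [2.131, 2.308, 0.001]
ft_force: [0.3, 0.5, -0.2]
grip_width: 0.916
```

```bash
cat > look.py <<'E'
from h import *
import sys
st=ctrl.get_state();M=model('wrist',st);p,d=optics.get_image('wrist')
cv2.imwrite(f'pics/{sys.argv[1]}.png',p);np.savez(sys.argv[1],p=p,d=d,T=M[3])
print(st['time'],st['position'].round(4),st['tool_rot'].round(3),st['ft_force'].round(1),st['grip_width'])
for t in sys.argv[2:]:
    print(t,[(round(r['conf'],2),w(r['location'],M).round(3)) for r in models.search_frame('wrist',t)])
E
python3 look.py w1 fader_grip pointer_tip dimmer
```

```text
1.9167 [0.5038 0.15   0.2372] [2.131e+00 2.308e+00 1.000e-03] [ 0.3  0.5 -0.2] 0.9163545280101911
fader_grip [(0.88, array([0.686, 0.314, 0.072])), (0.78, array([0.503, 0.153, 0.091]))]
pointer_tip [(0.49, array([0.53 , 0.215, 0.053]))]
dimmer [(0.89, array([0.674, 0.301, 0.053])), (0.74, array([0.503, 0.152, 0.093])), (0.69, array([0.498, 0.212, 0.047])), (0.66, array([0.325, 0.278, 0.052]))]
```

View pics/w1.png

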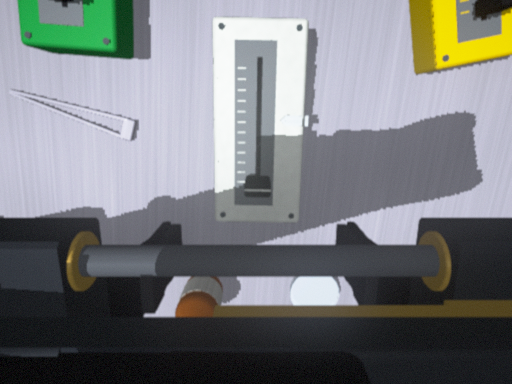

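```bash
cat > rect.py <<'E'
# rectified top view of dimmer in own frame at z=.054 ; 0.25mm/px
from h import *
import sys
a=np.load(sys.argv[1]+'.npz');m=optics.camera_model('wrist');f=192/np.tan(np.radians(m['fovy'])/2);M=(f,m['cx'],m['cy'],a['T'])
cx,cy,yaw,z=map(float,sys.argv[2:6]);c,s=np.cos(np.radians(yaw)),np.sin(np.radians(yaw))
X,Y=np.meshgrid(np.arange(-60,60,.2),np.arange(110,-110,-.4))
wx=cx+(c*X-s*Y)/1000;wy=cy+(s*X+c*Y)/1000
T=np.linalg.inv(a['T']);P=np.stack([wx,wy,np.full_like(wx,z)],-1)@T[:3,:3].T+T[:3,3]
u=f*P[...,0]/P[...,2]+M[1];v=f*P[...,1]/P[...,2]+M[2]
o=cv2.remap(a['p'],u.astype(np.float32),v.astype(np.float32),cv2.INTER_CUBIC)
for y in range(-100,101,20):cv2.putText(o,str(y),(0,int((110-y)/.4)),0,.35,(0,0,255));cv2.line(o,(25,int((110-y)/.4)),(35,int((110-y)/.4)),(0,0,255))
for x in range(-40,41,20):cv2.line(o,(int((x+60)/.2),0),(int((x+60)/.2),10),(0,0,255))
cv2.imwrite(f'pics/{sys.argv[6]}.png',o)
E
python3 rect.py w1 .5005 .201 4.2 .05 r1
```

```text
(no output)
```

View pics/r1.png

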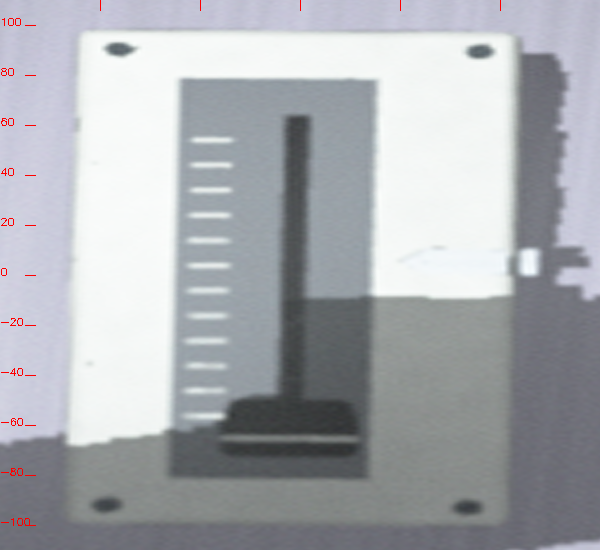

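Run:
```python
from h import *
M=model('scene');p,d=optics.get_image('scene')
C=cloud(d,M)
r=models.silhouettes('scene','bottle')
for q in r[:1]:
    Q=C[q['pixels']&(d>0)];print(q['conf'],np.percentile(Q,[2,50,98],axis=0).round(3))
# anything near fader region, high
k=(d>0)&(abs(C[...,0]-.5)<.13)&(abs(C[...,1]-.17)<.12)&(C[...,2]>.095)&(C[...,2]<.15)
print(C[k].min(0) if k.any() else None, k.sum())
```

```text
Traceback (most recent call last):
ValueError: it knows: dimmer, fader, fader_grip, pointer_tip, shutter, shutter_grip, unit
```

Request:
arm_command --motion '[[[-3, -1, 20], [0, 0, 0.8], 0.3], [[0, 0, 35], [0, 0, 0], 0.3], [[0, 0, 35], [0, 0, 0], 0.3], [[0, 0, 30], [0, 0, 0], 0.3], [[0, 0, 0], [0, 0, 0], 0.3]]'

```text
time: 2.58
position: [0.5002, 0.1424, 0.1102]
tool_rot: [-2.153, -2.279, 0.016]
ft_force: [-1.1, -1.4, -1.4]
grip_width: 0.705
```

```bash
python3 look.py w2 fader_grip pointer_tip
```

```text
2.5833 [0.5002 0.1424 0.1102] [-2.153 -2.279  0.016] [-1.1 -1.4 -1.4] 0.704644974790569
fader_grip [(0.75, array([0.504, 0.154, 0.092]))]
pointer_tip [(0.64, array([0.529, 0.211, 0.05 ]))]
```

View pics/w2.png

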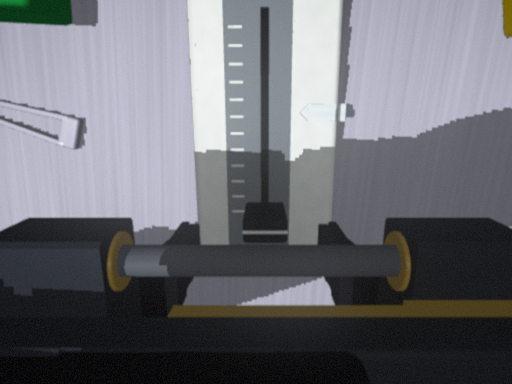

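Request:
arm_command --motion '[[[0, 0, 0], [0, 0, 0], 0.3]]'

```text
time: 2.82
position: [0.5062, 0.1452, 0.119]
tool_rot: [2.154, 2.284, 0.006]
ft_force: [0.8, 0.8, -0.7]
grip_width: 0.701
```

```bash
python3 look.py w3
python3 - <<'E'
from h import *
M=model('wrist')
for n,u,v,z in [('tip',300,112,.054),('line',265,233,.092),('slot',265,10,.05),('slot2',265,195,.05),('bandTopL',244,204,.092)]:print(n,ray(u,v,z,M).round(4))
a=np.load('w3.npz');C=cloud(a['d'],M);print(C[112,295:345:8].round(3),C[215:240:4,265].round(3))
E
```

```text
2.8167 [0.5062 0.1452 0.119 ] [2.154 2.284 0.006] [ 0.8  0.8 -0.7] 0.7014145775067454
tip [0.5279 0.2115 0.054 ]
line [0.5093 0.1446 0.092 ]
slot [0.5025 0.2688 0.05  ]
slot2 [0.5096 0.1559 0.05  ]
bandTopL [0.4967 0.1608 0.092 ]
[[0.525 0.211 0.054]
 [0.53  0.212 0.054]
 [0.535 0.212 0.054]
 [0.54  0.212 0.054]
 [0.545 0.212 0.055]
 [0.562 0.213 0.   ]
 [0.568 0.214 0.001]] [[0.509 0.154 0.088]
 [0.509 0.153 0.092]
 [0.509 0.151 0.094]
 [0.509 0.148 0.092]
 [0.509 0.146 0.093]
 [0.509 0.144 0.093]
 [0.509 0.141 0.093]]
```

```bash
python3 -c "
import cv2;p=cv2.imread('pics/w3.png')[60:260,180:360];cv2.imwrite('pics/w3z.png',cv2.resize(p,None,fx=3,fy=3,interpolation=2))"
```

```text
(no output)
```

View pics/w3z.png

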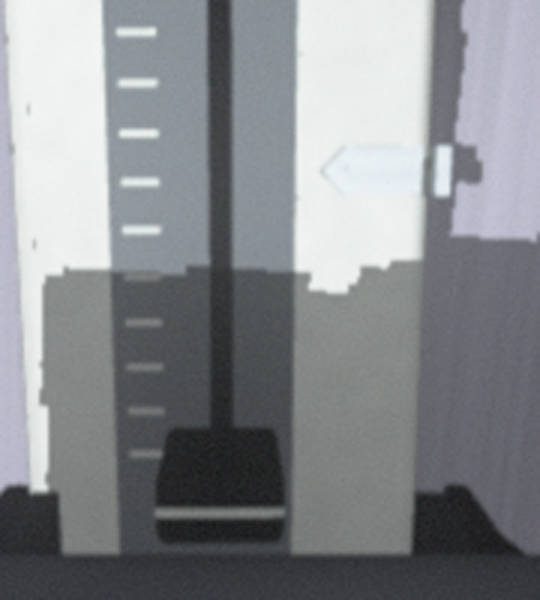

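Run:
```python
from h import *
for i in range(5):
    s=ctrl.get_state();print(s['time'],s['position'].round(4),s['tool_rot'].round(3),s['joint_positions'].round(4),s['qd'].round(2)); optics.get_image('wrist')
```

```text
2.8667 [0.5061 0.1453 0.119 ] [2.154 2.284 0.006] [-0.1526  0.1577 -0.1922  1.8973  0.0343  1.0854 -0.2996] [-0.   -0.   -0.    0.01  0.   -0.    0.  ]
2.9167 [0.5059 0.1453 0.1189] [2.153 2.284 0.005] [-0.1527  0.1576 -0.1923  1.8978  0.0343  1.0852 -0.2996] [-0.    0.   -0.    0.01 -0.   -0.   -0.  ]
2.9667 [0.5056 0.1453 0.1186] [2.153 2.285 0.005] [-0.1528  0.1577 -0.1923  1.8984  0.0344  1.0851 -0.2996] [-0.    0.   -0.    0.01  0.   -0.    0.  ]
3.0167 [0.5052 0.1452 0.1182] [2.154 2.285 0.004] [-0.1528  0.158  -0.1923  1.899   0.0344  1.085  -0.2996] [-0.    0.   -0.    0.01 -0.   -0.   -0.  ]
3.0667 [0.505  0.1451 0.1178] [2.154 2.285 0.003] [-0.1528  0.1582 -0.1924  1.8995  0.0344  1.0848 -0.2996] [-0.    0.    0.    0.01  0.   -0.    0.  ]
```

Request:
arm_command --motion '[[[0, 2, 10], [0, 0, 0], 0.3], [[0, 1, 10], [0, 0, 0], 0.3], [[0, 0, 10], [0, 0, 0], 0.3], [[0, 0, 9], [0, 0, 0], 0.3], [[0, 0, 0], [0, 0, 0], 0.3], [[0, 0, 0], [0, 0, 0], 0.3]]'

```text
time: 3.62
position: [0.5064, 0.1448, 0.0763]
tool_rot: [-2.154, -2.285, 0.003]
ft_force: [0.3, -0.5, 0.4]
grip_width: 0.703
```

```bash
python3 look.py w4
```

```text
3.6167 [0.5064 0.1448 0.0763] [-2.154 -2.285  0.003] [ 0.3 -0.5  0.4] 0.7028935442657945
```

View pics/w4.png

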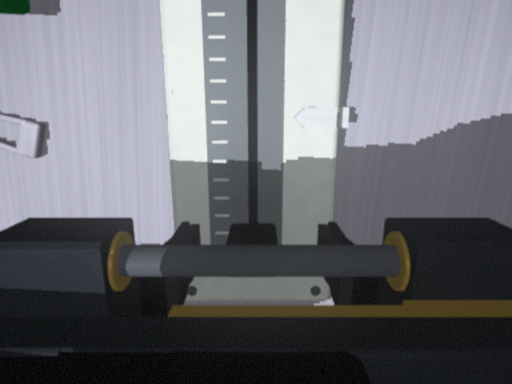

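The fader (228–278, 225) now sits between the jaws, so I'll grip it.

Request:
arm_command --motion '[[[0, 0, 0], [0, 0, 0], 1], [[0, 0, 0], [0, 0, 0], 1], [[0, 0, 0], [0, 0, 0], 1], [[0, 0, 0], [0, 0, 0], 1], [[0, 0, 0], [0, 0, 0], 1], [[0, 0, 0], [0, 0, 0], 1]]' --force 15

```text
time: 4.17
position: [0.5059, 0.145, 0.0776]
tool_rot: [-2.153, -2.285, 0.004]
ft_force: [-8.6, -0.9, 6.3]
grip_width: 0.335
```

Request:
arm_command --motion '[[[0, 0, 0], [0, 0, 0], 1], [[0, 0, 0], [0, 0, 0], 1], [[0, 0, 0], [0, 0, 0], 1]]'

```text
time: 4.42
position: [0.5035, 0.1449, 0.0774]
tool_rot: [-2.151, -2.284, 0.011]
ft_force: [-10.4, -0.5, 8.8]
grip_width: 0.275
```

```bash
python3 look.py w5
```

```text
4.4167 [0.5035 0.1449 0.0774] [-2.151 -2.284  0.011] [-10.4  -0.5   8.8] 0.27527095802684537
```

View pics/w5.png

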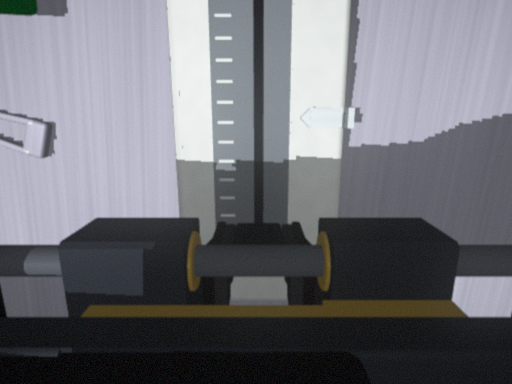

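Request:
arm_command --motion '[[[4, -3, 0], [0, 0, 0], 1], [[10, 0, 0], [0, 0, 0], 1], [[10, 0, 0], [0, 0, 0], 1], [[10, 0, 0], [0, 0, 0], 1], [[10, 0, 0], [0, 0, 0], 1], [[10, 0, 0], [0, 0, 0], 1], [[6, 0, 0], [0, 0, 0], 1], [[0, 0, 0], [0, 0, 0], 1]]'

```text
time: 5.13
position: [0.4995, 0.2081, 0.0774]
tool_rot: [-2.149, -2.288, -0.001]
ft_force: [-5.6, 1.3, 3.6]
grip_width: 0.267
```

Request:
arm_command --motion '[[[0, 0, 0], [0, 0, 0], 1], [[0, 0, 0], [0, 0, 0], 1]]'

```text
time: 5.3
position: [0.4996, 0.2068, 0.0774]
tool_rot: [-2.151, -2.286, -0.0]
ft_force: [-6.2, 1.2, 3.5]
grip_width: 0.274
```

```bash
python3 look.py w6
```

```text
5.3 [0.4996 0.2068 0.0774] [-2.151 -2.286 -0.   ] [-6.2  1.2  3.5] 0.2740665063201816
```

View pics/w6.png

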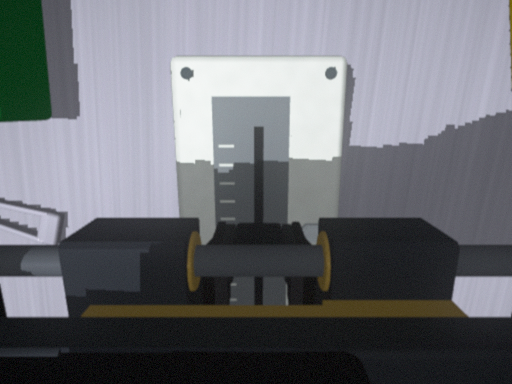

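Request:
arm_command --motion '[[[0, 0, 0], [0, 0, 0], 0.4], [[0, 0, 0], [0, 0, 0], 0.4], [[0, 0, 0], [0, 0, 0], 0.4], [[0, 0, -20], [0, 0, 0], 0.4], [[0, 0, -30], [0, 0, 0], 0.4], [[-20, 0, -30], [0, 0, 0], 0.4], [[-25, 0, -10], [0, 0, 0], 0.4], [[-5, 0, 0], [0, 0, 0], 0.4]]'

```text
time: 6.02
position: [0.5074, 0.151, 0.1714]
tool_rot: [2.156, 2.276, 0.008]
ft_force: [0.2, -1.5, -1.1]
grip_width: 0.597
```

Request:
arm_command --motion '[[[0, 0, 0], [0, 0, 0], 0.4], [[0, 0, 0], [0, 0, 0], 0.4], [[0, 0, 0], [0, 0, 0], 0.4]]'

```text
time: 6.27
position: [0.503, 0.1559, 0.1664]
tool_rot: [-2.152, -2.287, 0.001]
ft_force: [0.1, -0.3, -0.3]
grip_width: 0.601
```

```bash
python3 look.py w7 fader_grip pointer_tip; python3 -c "
import cv2;p=cv2.imread('pics/w7.png')[60:260,160:380];cv2.imwrite('pics/w7z.png',cv2.resize(p,None,fx=3,fy=3,interpolation=2))"
```

```text
6.2667 [0.503  0.1559 0.1664] [-2.152e+00 -2.287e+00  1.000e-03] [ 0.1 -0.3 -0.3] 0.601388774593349
fader_grip [(0.76, array([0.498, 0.209, 0.095]))]
pointer_tip [(0.59, array([0.533, 0.213, 0.051]))]
```

View pics/w7z.png

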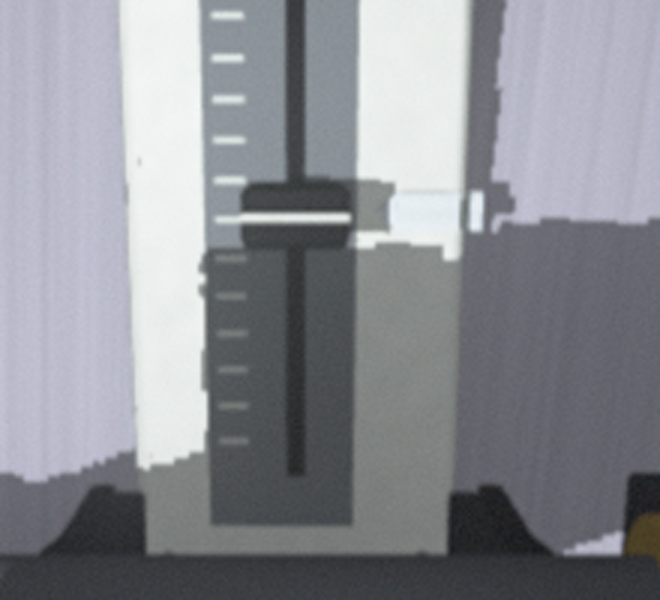

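Run:
```python
from h import *
m=optics.camera_model('wrist');f=192/np.tan(np.radians(m['fovy'])/2);M=(f,m['cx'],m['cy'],np.load('w7.npz')['T'])
P=lambda x,y,z:ray(160+(x-1)/3,60+(y-1)/3,z,M)
L=P(296,217,.092);T=P(425,211,.054);sl=P(295,20,.05);s2=P(296,470,.05);el=P(350,217,.092);er=P(241,217,.092);t0=P(235,441,.05);t11=P(227,16,.05)
e1=P(127,50,.05);e2=P(143,530,.05)
oy=sl-s2;oy/=np.linalg.norm(oy);print(np.degrees(np.arctan2(-oy[0],oy[1])))
oe=e1-e2;print(np.degrees(np.arctan2(-oe[0],oe[1])))
for n,p in [('line',L),('tip',T),('tick0',t0),('tick11',t11)]:print(n,p.round(4),(p-L)@oy)
x=el-er;print(np.degrees(np.arctan2(x[1],x[0])))
```

```text
3.530443872884593
3.06688862482564
line [0.499  0.2078 0.092 ] 0.0
tip [0.5321 0.2089 0.054 ] -0.0008698534529747849
tick0 [0.4859 0.1433 0.05  ] -0.06353091355286096
tick11 [0.479  0.2535 0.05  ] 0.046871350213683
3.418486653077461
```

The fader line (258.7,132) and the pointer (302,130) agree to about 1 mm along the slot. Next is the shutter.

Request:
arm_command --motion '[[[0, 0, -37], [0, 0, -6.6], 0.4], [[0, 0, -37], [0, 0, -6.6], 0.3], [[0, 0, 0], [0, 0, -6.7], 0.3], [[-36, -12, 0], [0, 0, 0], 0.3], [[-36, -12, 0], [0, 0, 0], 0.3], [[-36, -12, 0], [0, 0, 0], 0.3], [[-36, -12, 0], [0, 0, 0], 0.3], [[-36, -12, 0], [0, 0, 0], 0.3]]'

```text
time: 7.08
position: [0.5197, -0.0351, 0.2412]
tool_rot: [-1.725, -2.626, 0.0]
ft_force: [1.2, 0.1, 0.1]
grip_width: 0.701
```

Request:
arm_command --motion '[[[-36, -12, 0], [0, 0, 0], 0.3], [[-36, -12, 0], [0, 0, 0], 0.3], [[-36, -12, 0], [0, 0, 0], 0.3], [[-36, -12, 0], [0, 0, 0], 0.3], [[-36, -11, 0], [0, 0, 0], 0.3], [[0, 0, 0], [0, 0, 0], 0.3], [[0, 0, 0], [0, 0, 0], 0.3], [[0, 0, 0], [0, 0, 0], 0.3]]'

```text
time: 7.75
position: [0.537, -0.2216, 0.2408]
tool_rot: [-1.725, -2.624, -0.001]
ft_force: [-1.2, 0.6, -0.3]
grip_width: 0.697
```

```bash
python3 look.py w8 shutter_grip unit
```

```text
7.75 [ 0.537  -0.2216  0.2408] [-1.725e+00 -2.624e+00 -1.000e-03] [-1.2  0.6 -0.3] 0.6969592747342992
shutter_grip [(0.94, array([ 0.537, -0.22 ,  0.051]))]
unit [(0.89, array([ 0.578, -0.188,  0.046]))]
```

View pics/w8.png

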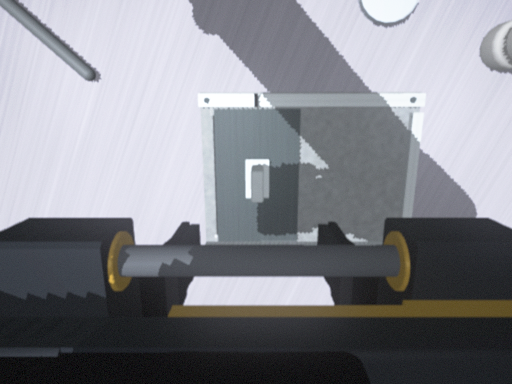

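Run:
```python
from h import *
M=model('wrist');d=np.load('w8.npz')['d'];C=cloud(d,M)
k=(C[...,2]>.08)&(C[...,2]<.1)&(d>0);k[:140]=0;k[215:]=0;k[:,:230]=0;k[:,290:]=0
Q=C[k];print(k.sum(),Q.mean(0),np.median(Q,0));q=np.argwhere(k);print(q.min(0),q.max(0))
print(cv2.minAreaRect(np.ascontiguousarray(Q[:,:2].astype(np.float32))))
a,b=ray(205,101,.054,M),ray(413,101,.054,M);print(np.degrees(np.arctan2(*(b-a)[1::-1])), ray(257,100,.06,M),ray(299,170,.0495,M))
```

```text
430 [ 0.53536418 -0.22158047  0.09162284] [ 0.53538405 -0.22134312  0.09193079]
[168 251] [201 263]
((0.5356855392456055, -0.22241225838661194), (0.0112265944480896, 0.029695069417357445), 23.458696365356445)
23.43206638761012 [ 0.50511559 -0.15191852  0.06      ] [ 0.57261549 -0.19845767  0.0495    ]
```

Request:
arm_command --motion '[[[0, -1.5, 30], [0, 0, 0], 0.4], [[0, 0, 35], [0, 0, 0], 0.4], [[0, 0, 35], [0, 0, 0], 0.4], [[0, 0, 30], [0, 0, 0], 0.4], [[0, 0, 20], [0, 0, 0], 0.4], [[0, 0, 14], [0, 0, 0], 0.4], [[0, 0, 0], [0, 0, 0], 0.4], [[0, 0, 0], [0, 0, 0], 0.4]]'

```text
time: 8.57
position: [0.5353, -0.2221, 0.0773]
tool_rot: [-1.724, -2.625, 0.0]
ft_force: [0.1, -0.0, 1.5]
grip_width: 0.6
```

```bash
python3 look.py w9
```

```text
8.5667 [ 0.5353 -0.2221  0.0773] [-1.724 -2.625  0.   ] [ 0.1 -0.   1.5] 0.6004936069714338
```

View pics/w9.png

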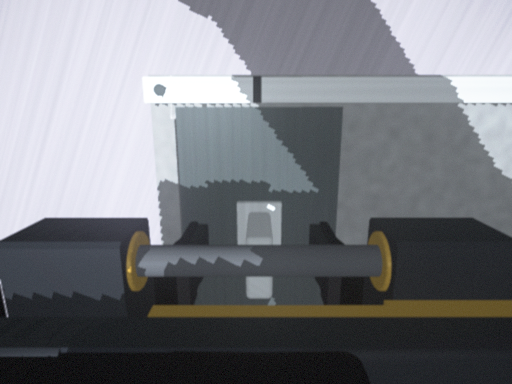

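The tab (260,225) is centred between the jaws, so I'll grip it.

Request:
arm_command --motion '[[[0, 0, 0], [0, 0, 0], 1], [[0, 0, 0], [0, 0, 0], 1], [[0, 0, 0], [0, 0, 0], 1], [[0, 0, 0], [0, 0, 0], 1], [[0, 0, 0], [0, 0, 0], 1], [[0, 0, 0], [0, 0, 0], 1], [[0, 0, 0], [0, 0, 0], 1], [[0, 0, 0], [0, 0, 0], 1]]' --force 30

```text
time: 9.28
position: [0.536, -0.2232, 0.0777]
tool_rot: [1.726, 2.624, 0.001]
ft_force: [2.2, 0.7, -1.3]
grip_width: 0.135
```

Request:
arm_command --motion '[[[0, 0, 0], [0, 0, 0], 1], [[0, 0, 0], [0, 0, 0], 1]]'

```text
time: 9.45
position: [0.536, -0.2232, 0.0777]
tool_rot: [1.726, 2.624, 0.001]
ft_force: [2.2, 0.3, -1.6]
grip_width: 0.138
```

Request:
arm_command --motion '[[[0, 6, 0], [0, 0, 0], 1], [[0, 6, 0], [0, 0, 0], 1], [[0, 6, 0], [0, 0, 0], 1], [[0, 6, 0], [0, 0, 0], 1], [[0, 6, 0], [0, 0, 0], 1], [[0, 6, 0], [0, 0, 0], 1], [[0, 5, 0], [0, 0, 0], 1], [[0, 2, 0], [0, 0, 0], 1]]'

```text
time: 10.12
position: [0.5736, -0.2069, 0.0776]
tool_rot: [-1.726, -2.621, 0.004]
ft_force: [-8.1, -0.6, 8.6]
grip_width: 0.129
```

Request:
arm_command --motion '[[[0, 0, 0], [0, 0, 0], 1], [[0, 0, 0], [0, 0, 0], 1], [[0, 0, 0], [0, 0, 0], 1], [[0, 0, 0], [0, 0, 0], 1]]'

```text
time: 10.45
position: [0.5733, -0.207, 0.0776]
tool_rot: [-1.726, -2.621, 0.004]
ft_force: [-6.9, 0.7, 6.1]
grip_width: 0.136
```

```bash
python3 look.py w10
```

```text
10.45 [ 0.5733 -0.207   0.0776] [-1.726 -2.621  0.004] [-6.9  0.7  6.1] 0.13583689563512866
```

View pics/w10.png

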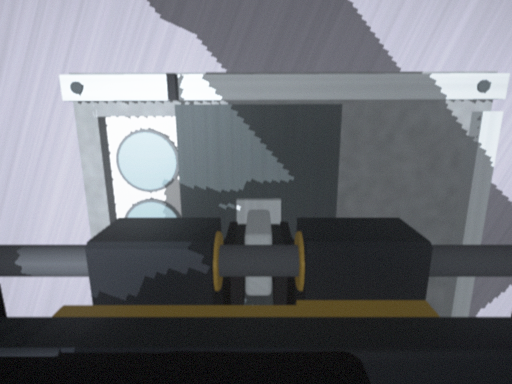

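Run:
```python
from h import *
M=model('wrist');u=np.array([.9175,.3977,0])
e=ray(177.5,125,.0495,M);r=ray(172.5,88,.06,M);print(e,r,(e-r)@u)
for n in ['scene','side']:
    p,d=optics.get_image(n);cv2.imwrite(f'pics/{n}9.png',cv2.resize(p[110:260,120:360],None,fx=3,fy=3,interpolation=2))
```

```text
[ 0.51054598 -0.17013436  0.0495    ] [ 0.50464061 -0.15336958  0.06      ] -0.0012491788150151865
```

View pics/scene9.png

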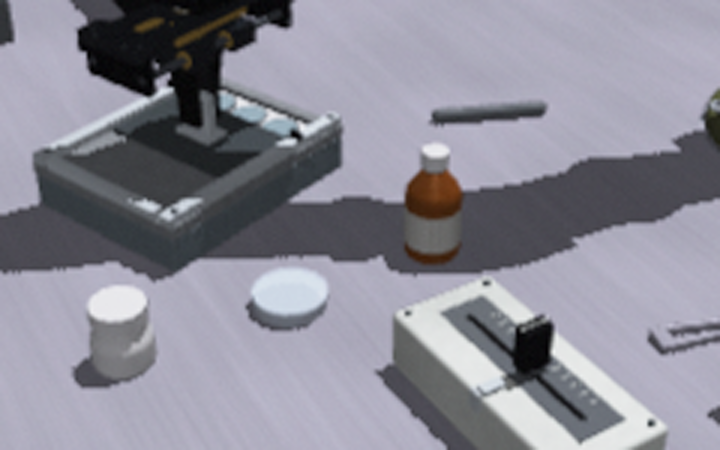

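Request:
arm_command --motion '[[[0, 1, 0], [0, 0, 0], 1], [[0, 0, 0], [0, 0, 0], 1], [[0, 0, 0], [0, 0, 0], 1], [[0, 0, 0], [0, 0, 0], 1], [[0, 0, 0], [0, 0, 0], 1], [[0, 0, 0], [0, 0, 0], 1], [[0, 0, 0], [0, 0, 0], 1]]'

```text
time: 11.18
position: [0.574, -0.2068, 0.0776]
tool_rot: [-1.726, -2.621, 0.004]
ft_force: [-7.3, 0.8, 7.8]
grip_width: 0.134
```

The scene view shows one row of wells uncovered and the plate edge at the ribs. The fader is level with the pointer and the other items haven't moved, so I'll hand in.

```bash
python3 -c "
from h import *
print(ctrl.close_job()); s=ctrl.get_state(); print(s['time'],s['position'],s['grip_width'],s['ft_force'])"
```

```text
the job is handed in; nothing more can be done
None
the job is handed in; nothing more can be done
```

I set the dimmer first, then opened the shutter to half and handed in at about 11.2 s, with the gripper still holding the tab. The hand-in reports no verdict, so these figures are my own measurements.

- **Fader:** I slid the white dimmer's fader about 62 mm, with the shutter still shut. The wrist picture afterwards showed its centre line within about 1 mm of the pointer along the slot. Earlier estimates of how far it had to go ranged from 59 to 66 mm, so I relied on that final picture. The pointer's tip was in shadow in it, so I measured to the pointer's body.
- **Shutter:** By the gripper's travel it stands about 41.5 mm open. The plate's edge was about 1 mm short of the ribs before a last 1 mm nudge, which I didn't check with another picture. One row of wells was uncovered and the other covered. I set the grip to 30 N, and the wrist felt about 7 N along the slide, which fits the spring.
- **Other things:** In the last scene picture, the bench items in view looked unmoved. I judged this by eye and did not measure it.

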